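# Take the spent cartridge off the bench-top water filter

### The arm

A 6-joint arm with a two-finger parallel gripper is mounted at the origin on a cart in front of the work surface, level with it; the furniture and walls round the work are solid. World frame = base frame: x ahead of the robot, y to its left, z up, the work surface at z = 0. Lengths are in m, angles in degrees, forces in N, time in s.
With the tool pointing down it reaches from about 0.25 to 0.725 m from the base axis. Payload 9.7 kg.
Tool frame: the origin (TCP) lies at the centre of the arm's flange, where the gripper is bolted on; the fingertips stand 173 mm ahead of it and the grasp point (between the pads) lies bot.grip_depth ahead of it (bot.grip_depth is the distance from the TCP to the grasp point, in m); z points along the fingers, y is the direction in which the jaws open and shut (so a half turn about z gives the same grasp; the last joint's range is limited). The gripper opens to 85 mm and grips with 20 to 120 N. Pads are 22 mm wide; open, the fingers measure 114 mm over their backs; the gripper's body (76 mm by 85 mm) begins 54 mm behind the grasp point. The pads swing forward as they close: fully open they stand 13 mm farther back than shut.
Start: joints at [0, 4.979, 10.078, 95.1, 0, 90], TCP at [0.55, 0, 0.405] pointing down, gripper open.
Joint ranges: [-179.16, 179.16], [-48.56, 103.87], [-65.8, 70.77], [-126.05, 130.52], [-82.76, 87.17], [-180, 180]. Speed limits (degrees/s): [127.2, 127.2, 147.25, 180, 180, 180].

### API

Orientations are given as [roll, pitch, yaw] about the fixed x, y, z axes, in that order (R = Rz(yaw) Ry(pitch) Rx(roll)).
In Python, from workcell import status, viewer, bot gives the robot as it stands. The module is installed in compiled form; this text tells all that it offers.
- The arm moves only by the tool move_arm, never from a script. Its argument "commands" is a list of rows, each an object with "claw": the gripper's target within -1 to 1 (fully open at 1, half-way at 0, shut at -1); "travel": the shift along the tool's x, y, z in cm, a list of three; "turn": the turn about the tool's z in degrees. A call has 1 to 5 rows; each row shifts and turns the commanded pose from where the row before left it, along the tool's axes as they then stand; what a row does not reach is not made up. A row lasts 1/12 s, in which the tool goes at most 41.7 mm and 7.16 degrees, less where a joint would pass 70% of its speed; a pose out of reach is approached as far as the arm can. A call is refused whole if a number of a shift passes 4.17 or a number of a turn 7.16, either way. A call with a gripper value outside its range is refused whole. The fingers move at their own pace and stop on an object; "squeeze" is the grip in N (left out, the last holds). Time passes only in rows, so rows that do not move let the fingers close. It gives the time, the measured TCP pose, the force and the opening at its end, in the units of the state.
- status.get_obs(): the state, without advancing time (a new reading comes with each control period).
- viewer.camera(name): name is "scene" or "side" or "wrist"; returns the picture (420x560x3 uint8, blue, green, red); there is no depth.
- viewer.camera_params(name): a dict with "camera_matrix" (3x3 intrinsics, pixels), "xyz" and "rotation" of the camera in the world. Camera axes: x right, y up, looking along -z (the intrinsics and any distortion apply to the point x, -y, -z); pixel columns grow to the right and rows downward; lengths in m; the calibration is good to about 2 mm. A picture is of the moment at which its call begins: read the wrist's pose just before it. camera_params takes no time and is no camera call; for the wrist camera it gives the pose at the moment of the call.
- bot.job_done(): hands the job in, once; it reports no verdict.
The state is a dict: "time": time; "q": joint angles; "qd": joint speeds; "joint_efforts": joint torques, N m; "ee_pos": TCP position; "tcp_rot": TCP orientation; "wrist_force": force on the tool from outside, world axes, zero at the start; "torque": the same for the moment, N m; "opening": finger opening in m.
Only numpy, scipy, OpenCV 4.12 (cv2) and the standard library are available. Lean on these libraries where they do the work, as an engineer would, in place of code of your own. Each camera call takes 0.05 s, during which the arm holds its last target.

### The job

The water filter's cartridge is spent. First shut the filter's inlet valve by pushing its blue lever through its quarter turn to the stop, then work the tight cartridge off its two spigots by rocking it side to side until it has risen and sits loose, and finally lift it off and stand it upright in the shallow ribbed steel drip tray. Do not knock the cartridge over, and leave the two glasses and the lemon where they are.

Things in the scene. Friction and masses are not known exactly. Their poses are not given: they have to be found in the camera images.
- filter_head: Fixed water-filter base: white block 84 (x) x 110 (y) mm on a steel foot plate. Origin: on the worktop under the middle of the block; z up, yaw -0.25 to 0.1 rad. On its +y end a brass valve with the blue lever, then a steel pipe 13 mm thick at y = 125 mm, up to 35 mm high; a like pipe at y = -97 mm.
- deck (a point): Middle of the base's flat top, 48 mm above the worktop, where the cartridge sits; axes as filter_head's. Two upright spigots, 16 mm thick and 36 mm tall, stand here at y = +22 and -22 mm, hidden in the cartridge's sockets at the start. Springs in the spigots push up on the cartridge; sprung O-rings on them hold it.
- valve (a joint): Angle of the blue valve lever, rad, about a vertical axis at x = 0, y = 86 mm of filter_head. 0 = open: it points to filter_head's +y, in line with the pipe. It turns clockwise seen from above to 1.57 = shut, at its stop, pointing to filter_head's +x. Starts at 0 to 0.3; stays where it is left; about 2 N at the tip moves it.
- lever_tip (a point): Point in the lever's blue grip, 70 mm from its axis and 60 mm above the worktop. The grip is 15 mm wide, 54 to 66 mm above the worktop, and reaches from 23 to 77 mm from the axis; the space beside it is free.
- cartridge: Filter cartridge, white and grey with a blue band, 0.35 kg: block 62 (x) x 84 (y) x 150 mm with a grip fin on top. Origin: middle of its underside; z up, x and y as filter_head's while seated. Two sockets 40 mm deep in its underside sit tight on the spigots, held in notches 6 mm apart. With both sides 16 to 21 mm above the deck it is loose: level on the springs, still over the spigots.
- fin (a point): Middle of the cartridge's grey grip fin, 172 mm above its underside. The fin is 26 (x) x 56 (y) mm and stands from 150 to 184 mm above the underside. From the loose state the cartridge must rise 20 mm more to clear the spigots.
- push_left (a point): Point on the cartridge's flat +y side, 42 mm from its middle, 135 mm above its underside. Pushing here along -y with 10 to 25 N tilts the cartridge about its far lower edge, at most about 0.2 rad, and this side rises one or more notches and stays up; it helps if the pusher rises with it. Push the two sides in turn; two to four pushes usually free it.
- push_right (a point): The same point on the cartridge's flat -y side: push along +y.
- foot_left (a point): Middle of the cartridge's lower edge on its +y side, 42 mm from the origin. 48 mm above the worktop when seated.
- foot_right (a point): Middle of the cartridge's lower edge on its -y side, 42 mm from the origin. 48 mm above the worktop when seated.
- drip_tray: Fixed shallow steel tray, 130 (x) x 175 (y) mm outside, 20 mm high, walls 4 mm, flat floor 4 mm thick. Origin: middle of its underside, on the worktop; yaw within 0.25 rad.
- glass_a: Clear tumbler, 80 mm wide, 88 mm tall, standing beyond the filter; origin under its middle. To be left alone.
- fruit: Yellow lemon, 71 x 53 x 51 mm, lying on the worktop; origin under its middle. To be left alone.

How it is judged (in metres and radians):
On the way, in this order (a step that is already met when the one before it is completed fails the run):
1. the valve lever is turned to its shut stop while the cartridge is still seated (value of joint valve above 1.45 rad and z of each of foot_left, foot_right in the frame of filter_head below 0.052 m), for 0.2 s.
2. the cartridge is rocked: one side is up at least 8 mm while the other is up less than 5 mm (((z of foot_left in the frame of filter_head above 0.056 m and z of foot_right in the frame of filter_head below 0.053 m) or (z of foot_right in the frame of filter_head above 0.056 m and z of foot_left in the frame of filter_head below 0.053 m))), for 0.1 s.
3. the cartridge sits loose on the spigots: both sides are up at least 16 mm, still over the spigots, upright within 0.15 rad (z of each of foot_left, foot_right in the frame of filter_head above 0.064 m and horizontal distance between cartridge and filter_head below 0.02 m and angle between cartridge's own z axis and vertical below 0.15 rad), for 0.1 s.
At the end, for the whole second after the job is handed in: The valve lever is at its shut stop (over 1.45 rad); the cartridge stands upright (within 0.06 rad) and at rest on the floor of the drip tray (underside within 3 mm of it) (value of joint valve above 1.45 rad and z of cartridge in the frame of drip_tray between 0 and 0.007 m and horizontal distance between cartridge and drip_tray below 0.07 m and angle between cartridge's own z axis and vertical below 0.06 rad and linear speed of cartridge below 0.02 m/s); the robot touches nothing.
It fails at once if the cartridge is tipped by more than 0.35 rad (angle between cartridge's own z axis and vertical above 0.35 rad).
It fails at once if a side of the cartridge is raised more than 8 mm while the valve is open (value of joint valve below 1.3 rad and z of any of foot_left, foot_right in the frame of filter_head above 0.056 m).
It fails at once if the glass or the lemon is moved by more than 30 mm (distance of any of glass_a, fruit from where it was at the start of the episode above 0.03 m).
It also fails if it takes over 70 s, if anything falls off the work surface, if the arm or the gripper's body presses on something with over 40 N, if the wrist force passes 120 N, or if a joint passes its speed limit or range.

## Working session

There is one attempt and no reset: what is moved stays moved. The work goes in short steps, Python scripts to look and compute and a tool call to move; the robot and the scene stay as the last step left them, time stands still between calls to the robot, and variables do not carry over. Pictures are saved under pics/ and viewed, and the job is handed in when it is done.

Besides the shell and the picture viewer there is one more tool, called after "Request:" as a command line: name --argument value ..., lists and objects as JSON in quotes. move_arm: Moves the arm, as the interface text tells. Its arguments: {"type":"object","properties":{"commands":{"type":"array"},"squeeze":{"type":"number"}},"required":["commands"]}

```bash
mkdir -p pics; cat > h.py <<'E'
import numpy as np, cv2
from workcell import status, viewer, bot
def snap(n,f):
    p=viewer.camera_params(n); im=viewer.camera(n); cv2.imwrite('pics/'+f,np.asarray(im)); return im,p
def proj(p,X):
    K=np.array(p['camera_matrix']);R=np.array(p['rotation']);t=np.array(p['xyz'])
    c=(np.atleast_2d(X)-t)@R; c=c*[1,-1,-1]; u=c@K.T; return u[:,:2]/u[:,2:]
def back(p,uv,z):
    K=np.array(p['camera_matrix']);R=np.array(p['rotation']);t=np.array(p['xyz'])
    d=R@(np.linalg.inv(K)@[uv[0],uv[1],1]*[1,-1,-1]); return t+d*(z-t[2])/d[2]
E
python3 - <<'E'
from h import *
np.set_printoptions(precision=4,suppress=True)
for n in ['scene','side','wrist']:
    im,p=snap(n,n+'0.png'); print(n,p)
print(status.get_obs(),bot.grip_depth)
E
```

```text
scene {'camera_matrix': array([[422.7955,   0.    , 283.052 ],
       [  0.    , 422.7955, 202.8663],
       [  0.    ,   0.    ,   1.    ]]), 'xyz': array([ 0.1768, -0.7046,  0.7448]), 'rotation': array([ 55.0468,   1.3109, -26.7004])}
side {'camera_matrix': array([[493.148 ,   0.    , 273.8896],
       [  0.    , 493.148 , 209.3509],
       [  0.    ,   0.    ,   1.    ]]), 'xyz': array([ 0.2853, -0.9217,  1.0524]), 'rotation': array([ 47.5036,  -0.3348, -15.5484])}
wrist {'camera_matrix': array([[291.5183,   0.    , 277.4911],
       [  0.    , 291.5183, 214.3872],
       [  0.    ,   0.    ,   1.    ]]), 'xyz': array([0.5501, 0.0741, 0.3731]), 'rotation': array([-16.8744,   0.0505,  -0.035 ])}
{'time': 0.15, 'q': array([-0.0006,  5.005 , 10.0455, 95.1005, -0.001 , 89.9989]), 'qd': array([ 0.0086, -0.0586,  0.0079, -0.071 , -0.049 ,  0.0303]), 'joint_efforts': array([ -0.003 , -52.0762,  46.5044,   0.0138,  -0.0002,  -0.    ]), 'ee_pos': array([ 0.55  , -0.    ,  0.4041]), 'tcp_rot': array([-179.94  ,    0.001 ,   90.0005]), 'wrist_force': array([-0.403 ,  0.664 ,  0.2363]), 'torque': array([-0.0283, -0.0023,  0.0655]), 'opening': 0.0853850764524544} 0.1547
```

```bash
sleep 1
sed -i "s/np.array(p\['rotation'\])/Rot.from_euler('xyz',p['rotation'],degrees=True).as_matrix()/; 1a from scipy.spatial.transform import Rotation as Rot" h.py; cat h.py | head -8
```

```text
import numpy as np, cv2
from scipy.spatial.transform import Rotation as Rot
from workcell import status, viewer, bot
def snap(n,f):
    p=viewer.camera_params(n); im=viewer.camera(n); cv2.imwrite('pics/'+f,np.asarray(im)); return im,p
def proj(p,X):
    K=np.array(p['camera_matrix']);R=Rot.from_euler('xyz',p['rotation'],degrees=True).as_matrix();t=np.array(p['xyz'])
    c=(np.atleast_2d(X)-t)@R; c=c*[1,-1,-1]; u=c@K.T; return u[:,:2]/u[:,2:]
```

View pics/scene0.png

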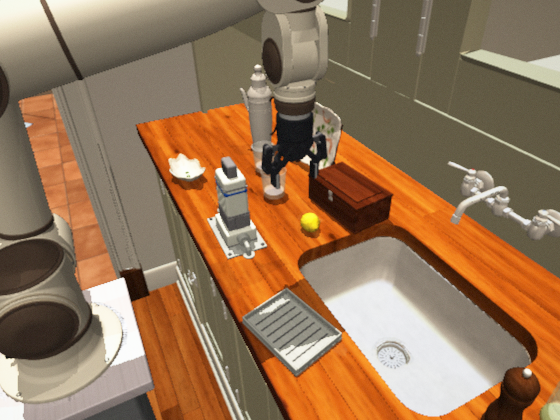

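View pics/side0.png

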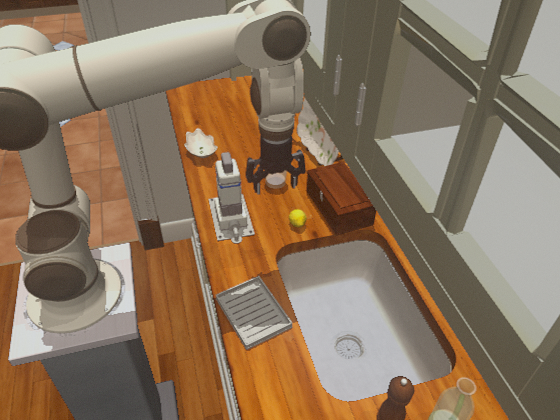

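View pics/wrist0.png

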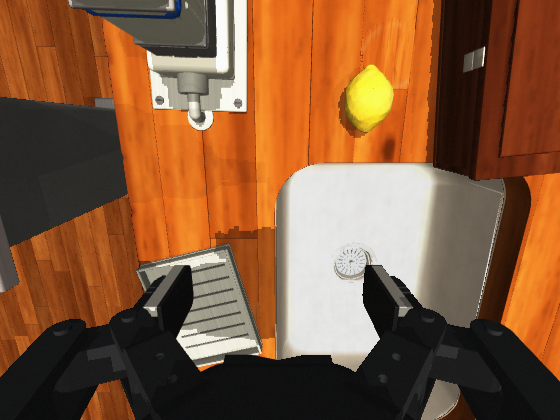

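```bash
python3 - <<'E'
from h import *
np.set_printoptions(precision=4,suppress=True)
p=viewer.camera_params('wrist');s=viewer.camera_params('scene');d=viewer.camera_params('side')
for n,c,uv,z in [('tray',p,(137,270),.02),('tray',p,(229,245),.02),('tray',p,(262,352),.02),('lemon',p,(370,98),.025),
 ('pipe',p,(200,119),0.0),('plateBL',p,(152,111),.005),('plateBR',p,(246,110),.005),
 ('tray L',s,(243,320),.02),('T',s,(288,288),.02),('R',s,(341,333),.02),('B',s,(297,373),.02),
 ('tray L',d,(216,294),.02),('T',d,(258,277),.02),('R',d,(291,320),.02),('B',d,(249,346),.02),
 ('plate L',s,(208,217),.005),('B',s,(233,258),.005),('R',s,(267,242),.005),
 ('plate',d,(216,237),.005),('R',d,(254,233),.005),('L',d,(210,200),.005),('fin',s,(229,163),.232),('fin',d,(227,158),.232)]:
    print(n,uv,back(c,uv,z))
E
```

```text
tray (137, 270) [ 0.3609 -0.1111  0.02  ]
tray (229, 245) [ 0.4864 -0.0748  0.02  ]
tray (262, 352) [ 0.5268 -0.2455  0.02  ]
lemon (370, 98) [0.6529 0.1038 0.025 ]
pipe (200, 119) [0.4556 0.0823 0.    ]
plateBL (152, 111) [0.4003 0.0912 0.005 ]
plateBR (246, 110) [0.5124 0.0923 0.005 ]
tray L (243, 320) [ 0.3549 -0.122   0.02  ]
T (288, 288) [ 0.483  -0.0845  0.02  ]
R (341, 333) [ 0.5221 -0.2481  0.02  ]
B (297, 373) [ 0.398  -0.2868  0.02  ]
tray L (216, 294) [ 0.3599 -0.1129  0.02  ]
T (258, 277) [ 0.4796 -0.0864  0.02  ]
R (291, 320) [ 0.525  -0.2417  0.02  ]
B (249, 346) [ 0.4071 -0.2857  0.02  ]
plate L (208, 217) [0.4112 0.2895 0.005 ]
B (233, 258) [0.4118 0.0884 0.005 ]
R (267, 242) [0.5163 0.1046 0.005 ]
plate (216, 237) [0.3998 0.1063 0.005 ]
R (254, 233) [0.5123 0.0929 0.005 ]
L (210, 200) [0.4118 0.2745 0.005 ]
fin (229, 163) [0.456 0.173 0.232]
fin (227, 158) [0.4609 0.1772 0.232 ]
```

Request:
move_arm --commands '[{"claw": 0, "travel": [0, 0, -3.5], "turn": 0}, {"claw": -1, "travel": [0, 0, -3.5], "turn": 0}, {"claw": -1, "travel": [2, -1, -2.5], "turn": 0}, {"claw": -1, "travel": [3.5, -1, 0], "turn": 0}, {"claw": -1, "travel": [3.5, -1, 0], "turn": 0}]'

```text
time: 0.57
ee_pos: [0.5197, 0.0903, 0.5012]
tcp_rot: [179.9, -0.0, 89.9]
wrist_force: [-0.0, -0.1, -0.3]
opening: 0.0259
```

Request:
move_arm --commands '[{"claw": -1, "travel": [3.5, -1, 0], "turn": 0}, {"claw": -1, "travel": [3.5, -1, 0], "turn": 0}, {"claw": -1, "travel": [3.5, -1, 0], "turn": 0}, {"claw": -1, "travel": [3.5, -1, 0], "turn": 0}, {"claw": -1, "travel": [0, 0, 0], "turn": 0}]'

```text
time: 0.98
ee_pos: [0.4785, 0.2346, 0.499]
tcp_rot: [-179.9, -0.1, 90.3]
wrist_force: [0.3, -0.2, 0.2]
opening: 0.0004
```

```bash
python3 - <<'E'
from h import *
print(status.get_obs())
im,p=snap('wrist','wrist1.png');print(p['xyz'],p['rotation'])
E
```

```text
{'time': 0.9833, 'q': array([2.61026364e+01, 6.02887355e+00, 2.19651458e+01, 1.05980300e+02,
       8.47299165e-02, 1.15840959e+02]), 'qd': array([-4.60953402, -0.50705319, -0.54907048,  0.51555017, -1.72544699,
       -5.87806254]), 'joint_efforts': array([  3.35485809, -51.58230186,  44.89638448,   0.07205102,
         0.17417374,   1.11201771]), 'ee_pos': array([0.47845369, 0.23460312, 0.49903514]), 'tcp_rot': array([-1.79923443e+02, -5.70670356e-02,  9.02616068e+01]), 'wrist_force': array([ 0.26776913, -0.23176035,  0.1990837 ]), 'torque': array([-0.01979477,  0.03810748, -0.02508701]), 'opening': 0.00037101160435854165}
[0.47824436 0.30871845 0.46813356] [-16.81556317   0.05579534   0.22535866]
```

View pics/wrist1.png

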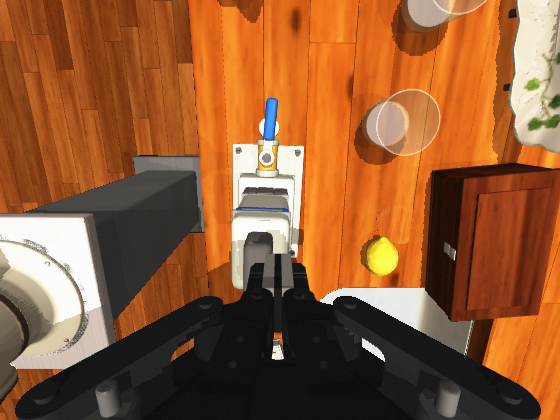

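```bash
python3 - <<'E'
from h import *
np.set_printoptions(precision=4,suppress=True)
im=cv2.imread('pics/wrist1.png')
cv2.imwrite('pics/w1z.png',cv2.resize(im[80:310,200:340],None,fx=4,fy=4)[:,:][:600*4])
cv2.imwrite('pics/w1z.png',cv2.resize(im[85:235,200:350],None,fx=4,fy=4))
p=viewer.camera_params('wrist')
for n,uv,z in [('piv',(267,158),.066),('tip',(272,99),.066),('plTL',(235,145),.005),('plTR',(303,147),.005),('plBR',(301,258),.005),('glass base',(387,125),0.0),('glass top',(407,122),.088),('lemon',(382,256),.025),('glass2',(428,8),0)]:
    print(n,back(p,uv,z))
h=cv2.cvtColor(im,cv2.COLOR_BGR2HSV); m=cv2.inRange(h,(95,120,100),(125,255,255)); m[150:]=0
ys,xs=np.nonzero(m); pts=np.array([back(p,(x,y),.066) for x,y in zip(xs,ys)]); print(len(xs),pts[:,1].min(),pts[:,1].max(),pts.mean(0)); 
l=np.polyfit(pts[:,1],pts[:,0],1);print(l)
E
```

```text
piv [0.4646 0.2649 0.066 ]
tip [0.4715 0.3399 0.066 ]
plTL [0.413  0.2782 0.005 ]
plTR [0.5183 0.2756 0.005 ]
plBR [0.5204 0.0871 0.005 ]
glass base [0.6467 0.3088 0.    ]
glass top [0.6396 0.312  0.088 ]
lemon [0.6529 0.1008 0.025 ]
glass2 [0.6859 0.4634 0.    ]
446 0.2899740696029114 0.3411045408512967 [0.4688 0.3157 0.066 ]
[0.1    0.4373]
```

View pics/w1z.png

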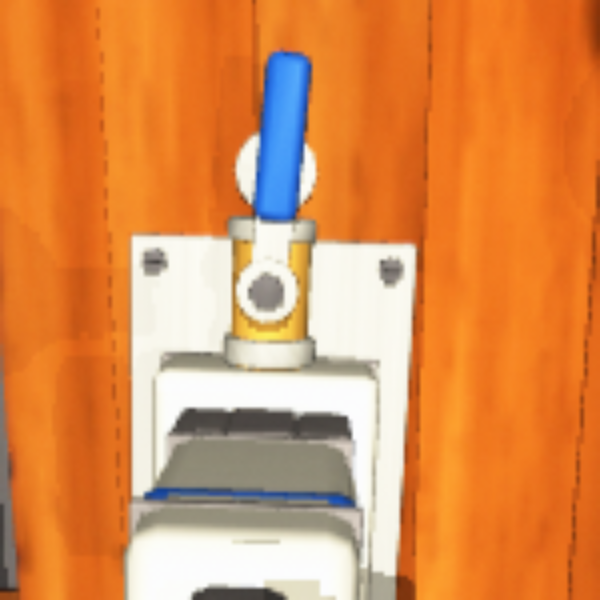

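Request:
move_arm --commands '[{"claw": -1, "travel": [3.2, -1.5, 0], "turn": 0}, {"claw": -1, "travel": [3.2, -1.5, 0], "turn": 0}, {"claw": -1, "travel": [3.2, -1.4, 0], "turn": 0}, {"claw": -1, "travel": [0, 0, 4], "turn": 0}, {"claw": -1, "travel": [0, 0, 4], "turn": 0}]'

```text
time: 1.45
ee_pos: [0.4359, 0.3271, 0.4207]
tcp_rot: [179.8, -0.2, 90.1]
wrist_force: [0.1, 0.2, -1.0]
opening: 0.0
```

Request:
move_arm --commands '[{"claw": -1, "travel": [0, 0, 4], "turn": 0}, {"claw": -1, "travel": [0, 0, 4], "turn": 0}, {"claw": -1, "travel": [0, 0, 4], "turn": 0}, {"claw": -1, "travel": [0, 0, 0], "turn": 0}, {"claw": -1, "travel": [0, 0, 0], "turn": 0}]'

```text
time: 1.87
ee_pos: [0.4359, 0.325, 0.2987]
tcp_rot: [-179.8, 0.1, 89.9]
wrist_force: [-0.4, 0.4, 2.2]
opening: 0.0
```

```bash
python3 - <<'E'
from h import *
print(status.get_obs()['ee_pos'],status.get_obs()['tcp_rot'])
im,p=snap('wrist','wrist2.png');print(p['xyz'],p['rotation'])
E
```

```text
[0.43589341 0.32498534 0.2986991 ] [-1.79825050e+02  1.40054289e-01  8.99480251e+01]
[0.4360159  0.39900962 0.26750597] [-17.01678814   0.15874601  -0.08476135]
```

View pics/wrist2.png

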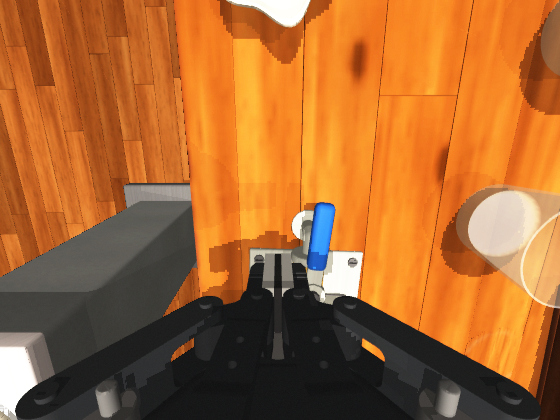

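Request:
move_arm --commands '[{"claw": -1, "travel": [0.2, 0, 3], "turn": 0}, {"claw": -1, "travel": [0, 0, 3], "turn": 0}, {"claw": -1, "travel": [0, 0, 2], "turn": 0}, {"claw": -1, "travel": [0, 0, 0], "turn": 0}]'

```text
time: 2.25
ee_pos: [0.4364, 0.3279, 0.2193]
tcp_rot: [-180.0, 0.0, 90.0]
wrist_force: [0.1, -0.2, -0.2]
opening: 0.0001
```

Request:
move_arm --commands '[{"claw": -1, "travel": [0, 1, 0], "turn": 0}, {"claw": -1, "travel": [0, 1, 0], "turn": 0}, {"claw": -1, "travel": [0, 1, 0], "turn": 0}, {"claw": -1, "travel": [0, 1, 0], "turn": 0}]'

```text
time: 2.58
ee_pos: [0.4777, 0.3283, 0.2218]
tcp_rot: [179.9, -0.1, 90.0]
wrist_force: [-3.2, 0.4, 0.5]
opening: 0.0
```

Request:
move_arm --commands '[{"claw": -1, "travel": [-0.3, 1.2, 0], "turn": 0}, {"claw": -1, "travel": [-0.5, 1.2, 0], "turn": 0}, {"claw": -1, "travel": [-0.7, 1.0, 0], "turn": 0}, {"claw": -1, "travel": [-1.0, 0.7, 0], "turn": 0}, {"claw": -1, "travel": [-1.0, 0.5, 0], "turn": 0}]'

```text
time: 3.0
ee_pos: [0.523, 0.292, 0.2195]
tcp_rot: [-180.0, -0.0, 90.0]
wrist_force: [-1.8, 2.1, -0.6]
opening: -0.0001
```

```bash
python3 - <<'E'
from h import *
im,p=snap('wrist','wrist3.png')
im,p=snap('side','side3.png')
E
```

```text
(no output)
```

View pics/wrist3.png

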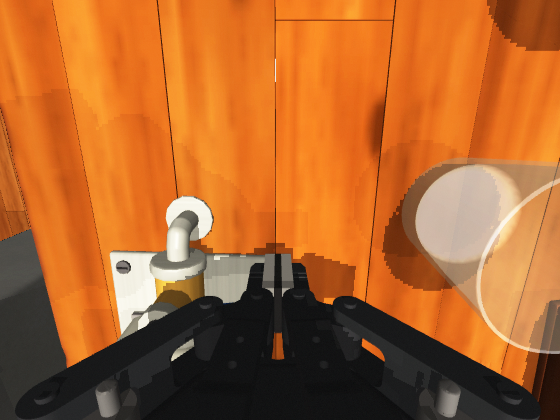

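Request:
move_arm --commands '[{"claw": -1, "travel": [-0.5, 0.2, 0], "turn": 0}, {"claw": -1, "travel": [-0.4, 0, 0], "turn": 0}, {"claw": -1, "travel": [-0.3, 0, 0], "turn": 0}]'

```text
time: 3.35
ee_pos: [0.5242, 0.2824, 0.2201]
tcp_rot: [179.9, -0.4, 90.1]
wrist_force: [2.4, 26.4, -7.2]
opening: -0.0001
```

Request:
move_arm --commands '[{"claw": -1, "travel": [-0.2, 0, 0], "turn": 0}, {"claw": -1, "travel": [0, 0, 0], "turn": 0}]'

```text
time: 3.52
ee_pos: [0.5241, 0.2819, 0.2202]
tcp_rot: [179.9, -0.5, 90.2]
wrist_force: [2.7, 25.4, -8.2]
opening: -0.0003
```

Request:
move_arm --commands '[{"claw": -1, "travel": [2, 0, 0], "turn": 0}, {"claw": -1, "travel": [2, 0, -2], "turn": 0}, {"claw": -1, "travel": [0, -2, -3.5], "turn": 0}, {"claw": -1, "travel": [0, -2, -3.5], "turn": 0}, {"claw": -1, "travel": [0, -2, -3.2], "turn": 0}]'

```text
time: 3.93
ee_pos: [0.4629, 0.319, 0.3431]
tcp_rot: [180.0, 0.0, 90.0]
wrist_force: [-0.3, -0.1, 0.5]
opening: -0.0001
```

```bash
python3 - <<'E'
from h import *
im,p=snap('wrist','wrist4.png');print(p);print(status.get_obs()['ee_pos'])
im,p=snap('side','side4.png')
cv2.imwrite('pics/s4z.png',cv2.resize(im[100:260,160:340],None,fx=3.5,fy=3.5,interpolation=cv2.INTER_CUBIC))
E
```

```text
{'camera_matrix': array([[291.5183203 ,   0.        , 277.49114806],
       [  0.        , 291.5183203 , 214.38721348],
       [  0.        ,   0.        ,   1.        ]]), 'xyz': array([0.46303903, 0.39308983, 0.31208911]), 'rotation': array([-1.69106570e+01, -2.25468390e-02, -3.55479402e-03])}
[0.46069667 0.31915322 0.35082915]
```

View pics/wrist4.png

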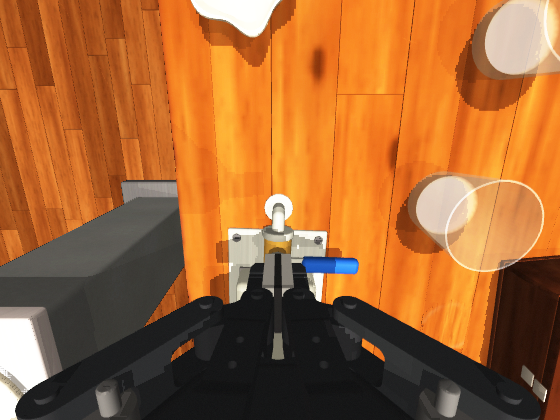

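View pics/s4z.png

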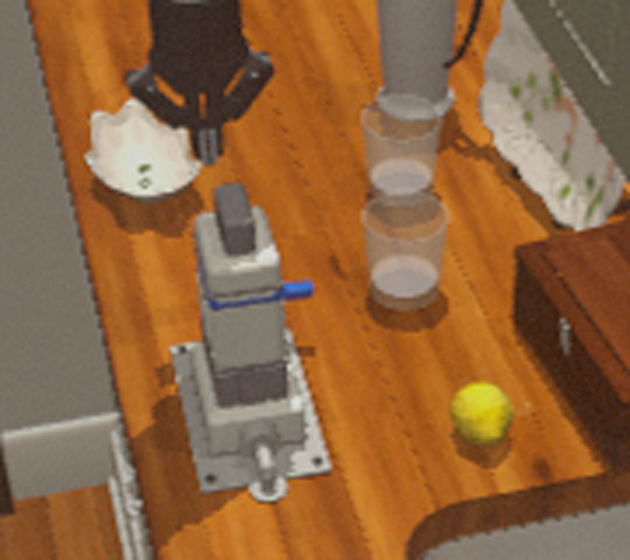

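```bash
python3 - <<'E'
from h import *
np.set_printoptions(precision=4,suppress=True)
p={'camera_matrix':viewer.camera_params('wrist')['camera_matrix'],'xyz':[.4623,.3931,.3161],'rotation':[-16.9,0,0]}
for uv,z in [((278.5,207),.002),((357,266),.06),((303,264),.06),((230,230),.005),((326,232),.005)]: print(back(p,uv,z))
p0=dict(p,xyz=[.5501,.0741,.3731],rotation=[-16.8744,0.05,-.035])
for uv in [(201,120),(158,101),(238,103)]: print(back(p0,uv,.003))
for n in ['scene','side']:
  q=viewer.camera_params(n)
  for yaw in (0,-.05): 
    c,s=np.cos(yaw),np.sin(yaw)
    o=np.array([.464,.179]);
    for P in [(0,28,232),(0,-28,232),(31,-42,198),(-31,-42,198),(0,-97,0)]:
      print(n,yaw,P,proj(q,[o[0]+(P[0]*c-P[1]*s)/1e3,o[1]+(P[0]*s+P[1]*c)/1e3,P[2]/1e3]))
E
```

```text
[0.4634 0.3063 0.002 ]
[0.5395 0.2629 0.06  ]
[0.487  0.2651 0.06  ]
[0.4085 0.2801 0.005 ]
[0.5174 0.2777 0.005 ]
[0.4574 0.081  0.003 ]
[0.4079 0.1025 0.003 ]
[0.5028 0.1003 0.003 ]
scene 0 (0, 28, 232) [[227.1867 156.3989]]
scene 0 (0, -28, 232) [[235.2891 166.1277]]
scene 0 (31, -42, 198) [[250.2322 177.4909]]
scene 0 (-31, -42, 198) [[226.7006 183.9505]]
scene 0 (0, -97, 0) [[252.649  254.5099]]
scene -0.05 (0, 28, 232) [[227.7117 156.2748]]
scene -0.05 (0, -28, 232) [[234.7461 166.2614]]
scene -0.05 (31, -42, 198) [[249.6736 177.9871]]
scene -0.05 (-31, -42, 198) [[225.6706 183.8593]]
scene -0.05 (0, -97, 0) [[250.9309 255.0702]]
side 0 (0, 28, 232) [[225.9448 151.7137]]
side 0 (0, -28, 232) [[230.0143 163.3461]]
side 0 (31, -42, 198) [[242.6584 174.3259]]
side 0 (-31, -42, 198) [[220.678  177.9878]]
side 0 (0, -97, 0) [[239.0499 239.7765]]
side -0.05 (0, 28, 232) [[226.4349 151.6447]]
side -0.05 (0, -28, 232) [[229.5103 163.4194]]
side -0.05 (31, -42, 198) [[242.0269 174.7756]]
side -0.05 (-31, -42, 198) [[219.8299 177.7577]]
side -0.05 (0, -97, 0) [[237.4379 240.0585]]
```

Request:
move_arm --commands '[{"claw": -1, "travel": [-2.5, 0.1, 0], "turn": 1.7}, {"claw": -1, "travel": [-2.5, 0.0, 0], "turn": 0}, {"claw": -1, "travel": [-1.2, 0.0, 0], "turn": 0}, {"claw": -1, "travel": [0, 0.0, 0], "turn": 0}]'

```text
time: 4.37
ee_pos: [0.4638, 0.2551, 0.3418]
tcp_rot: [180.0, 0.0, 88.2]
wrist_force: [0.1, 0.5, -0.1]
opening: -0.0
```

```bash
python3 - <<'E'
from h import *
im,p=snap('side','side5.png');im2,p=snap('scene','scene5.png')
f=lambda a:cv2.resize(a,None,fx=3.5,fy=3.5,interpolation=cv2.INTER_CUBIC)
cv2.imwrite('pics/z5.png',np.hstack([f(im[100:260,170:280]),f(im2[110:270,180:290])]))
E
```

```text
(no output)
```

View pics/z5.png

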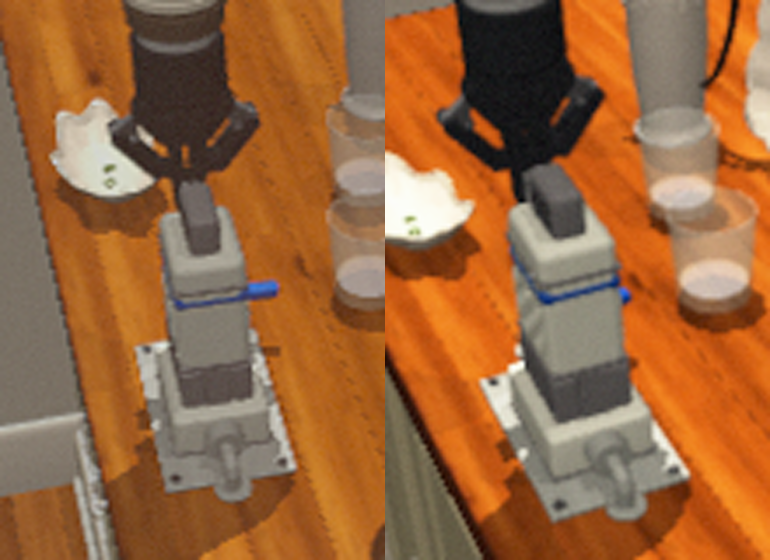

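Request:
move_arm --commands '[{"claw": -1, "travel": [-0.8, 0, -1.1], "turn": 0}, {"claw": -1, "travel": [-0.8, 0.0, 0], "turn": 0}, {"claw": -1, "travel": [-0.5, 0.0, 0], "turn": 0}, {"claw": -1, "travel": [0, 0.0, 0], "turn": 0}]'

```text
time: 4.8
ee_pos: [0.4634, 0.2354, 0.353]
tcp_rot: [180.0, -0.0, 88.3]
wrist_force: [-0.4, 0.1, 0.1]
opening: 0.0002
```

Request:
move_arm --commands '[{"claw": -1, "travel": [-0.4, 0, 0], "turn": 0}, {"claw": -1, "travel": [-0.3, 0.0, 0], "turn": 0}]'

```text
time: 4.97
ee_pos: [0.4633, 0.2299, 0.3538]
tcp_rot: [179.9, -0.3, 88.4]
wrist_force: [-0.1, 10.4, 8.4]
opening: 0.0003
```

Request:
move_arm --commands '[{"claw": -1, "travel": [-0.3, 0, 0], "turn": 0}, {"claw": -1, "travel": [-0.2, 0.0, 0], "turn": 0}]'

```text
time: 5.13
ee_pos: [0.463, 0.2244, 0.3534]
tcp_rot: [179.9, -0.1, 88.3]
wrist_force: [-0.3, 6.8, 5.7]
opening: 0.0
```

Request:
move_arm --commands '[{"claw": -1, "travel": [-0.3, 0, -0.2], "turn": 0}, {"claw": -1, "travel": [-0.3, 0.0, -0.2], "turn": 0}, {"claw": -1, "travel": [-0.3, 0.0, -0.2], "turn": 0}]'

```text
time: 5.38
ee_pos: [0.4626, 0.215, 0.3585]
tcp_rot: [-180.0, -0.0, 88.3]
wrist_force: [-0.2, 8.8, 3.4]
opening: -0.0002
```

Request:
move_arm --commands '[{"claw": -1, "travel": [-0.3, 0, -0.2], "turn": 0}, {"claw": -1, "travel": [0, 0.0, 0], "turn": 0}]'

```text
time: 5.55
ee_pos: [0.4626, 0.2116, 0.3609]
tcp_rot: [180.0, 0.0, 88.3]
wrist_force: [-1.0, -0.5, -1.1]
opening: -0.0003
```

```bash
python3 - <<'E'
from h import *
im,p=snap('side','side6.png');im2,p=snap('scene','scene6.png')
f=lambda a:cv2.resize(a,None,fx=3.5,fy=3.5,interpolation=cv2.INTER_CUBIC)
cv2.imwrite('pics/z6.png',np.hstack([f(im[100:260,170:280]),f(im2[110:270,180:290])]))
E
```

```text
(no output)
```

View pics/z6.png

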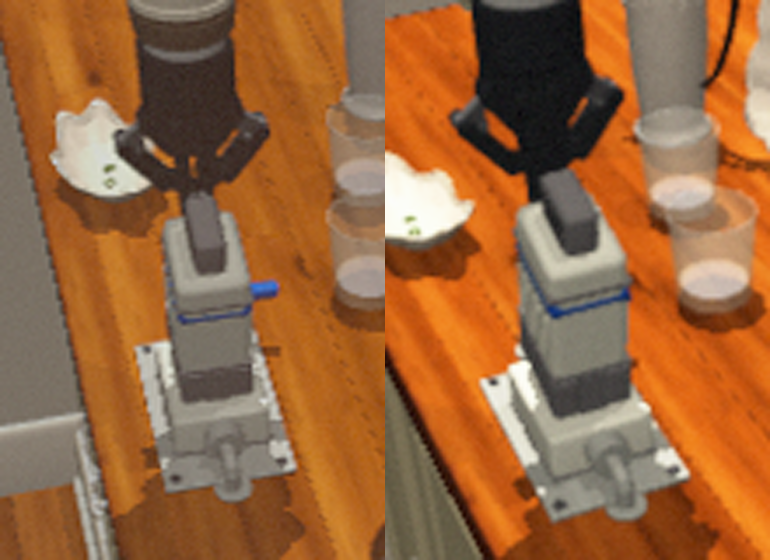

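Request:
move_arm --commands '[{"claw": -1, "travel": [1.5, 0, -1], "turn": 0}, {"claw": -1, "travel": [1, 0.0, -3.8], "turn": 0}, {"claw": -1, "travel": [0, 0, -3.8], "turn": 0}, {"claw": -1, "travel": [-4, 0, 0], "turn": 0}, {"claw": -1, "travel": [-4, 0, 0], "turn": 0}]'

```text
time: 6.07
ee_pos: [0.4612, 0.1576, 0.4486]
tcp_rot: [179.8, -0.0, 88.5]
wrist_force: [0.3, -1.2, -1.5]
opening: -0.0002
```

Request:
move_arm --commands '[{"claw": -1, "travel": [-4, 0, 0], "turn": 0}, {"claw": -1, "travel": [-4, 0, 0], "turn": 0}, {"claw": -1, "travel": [-1, 0, 3], "turn": 0}, {"claw": -1, "travel": [0, 0, 3], "turn": 0}, {"claw": -1, "travel": [0, 0, 2], "turn": 0}]'

```text
time: 6.48
ee_pos: [0.4579, 0.0658, 0.3642]
tcp_rot: [-179.9, 0.1, 88.2]
wrist_force: [0.2, -0.2, 0.1]
opening: 0.0002
```

```bash
python3 - <<'E'
from h import *
im,p=snap('side','side7.png');im2,p=snap('scene','scene7.png')
f=lambda a:cv2.resize(a,None,fx=3.5,fy=3.5,interpolation=cv2.INTER_CUBIC)
cv2.imwrite('pics/z7.png',np.hstack([f(im[100:260,170:280]),f(im2[110:270,180:290])]))
print(status.get_obs()['ee_pos'])
E
```

```text
[0.45760369 0.06654917 0.3632731 ]
```

View pics/z7.png

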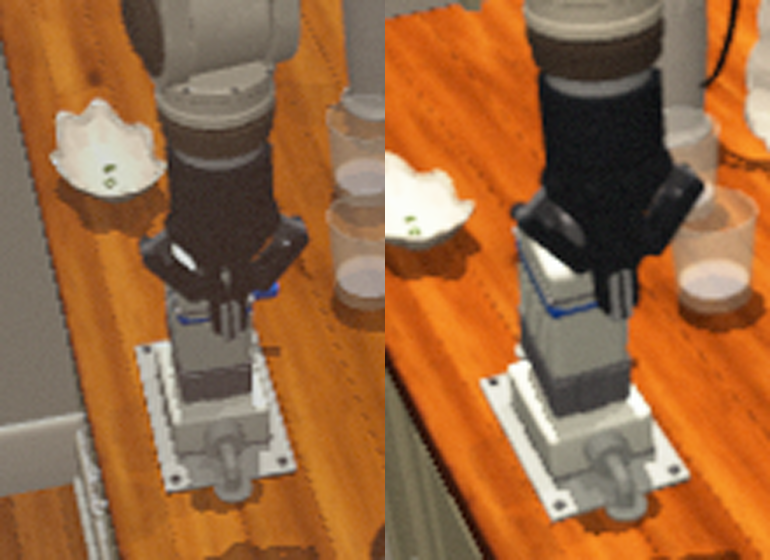

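Request:
move_arm --commands '[{"claw": -1, "travel": [1.5, 0.2, 1.1], "turn": 0}, {"claw": -1, "travel": [1.2, 0.0, 0], "turn": 0}, {"claw": -1, "travel": [0.4, 0, 0], "turn": 0}, {"claw": -1, "travel": [0.4, 0, 0], "turn": 0}]'

```text
time: 6.92
ee_pos: [0.4614, 0.1028, 0.357]
tcp_rot: [179.9, 0.0, 88.4]
wrist_force: [-0.1, -8.4, 7.0]
opening: 0.0001
```

Request:
move_arm --commands '[{"claw": -1, "travel": [0.4, 0, 0], "turn": 0}, {"claw": -1, "travel": [0.4, 0.0, -0.1], "turn": 0}]'

```text
time: 7.08
ee_pos: [0.4617, 0.1099, 0.3584]
tcp_rot: [179.9, 0.1, 88.3]
wrist_force: [0.1, -5.8, 4.5]
opening: -0.0001
```

Request:
move_arm --commands '[{"claw": -1, "travel": [0.4, 0, -0.2], "turn": 0}, {"claw": -1, "travel": [0.4, 0.0, -0.2], "turn": 0}]'

```text
time: 7.25
ee_pos: [0.4619, 0.1178, 0.3624]
tcp_rot: [179.9, 0.1, 88.3]
wrist_force: [1.0, -4.4, 4.0]
opening: -0.0
```

Request:
move_arm --commands '[{"claw": -1, "travel": [0.4, 0, -0.2], "turn": 0}, {"claw": -1, "travel": [0.3, 0.0, -0.2], "turn": 0}]'

```text
time: 7.42
ee_pos: [0.462, 0.1253, 0.3657]
tcp_rot: [179.9, -0.0, 88.3]
wrist_force: [-0.1, -2.8, -1.9]
opening: 0.0001
```

```bash
python3 - <<'E'
from h import *
im,p=snap('side','side8.png');im2,p=snap('scene','scene8.png')
f=lambda a:cv2.resize(a,None,fx=3.5,fy=3.5,interpolation=cv2.INTER_CUBIC)
cv2.imwrite('pics/z8.png',np.hstack([f(im[100:260,170:280]),f(im2[110:270,180:290])]))
print(status.get_obs()['ee_pos'])
E
```

```text
[0.46205144 0.12548463 0.36534684]
```

View pics/z8.png

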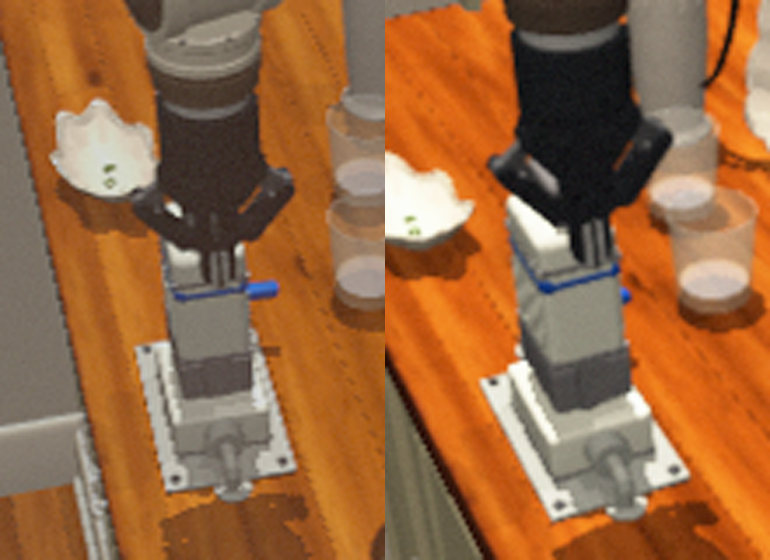

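Request:
move_arm --commands '[{"claw": -1, "travel": [0.4, 0, -0.2], "turn": 0}, {"claw": -1, "travel": [0.4, 0.0, -0.2], "turn": 0}]'

```text
time: 7.68
ee_pos: [0.4621, 0.1329, 0.3683]
tcp_rot: [-179.9, 0.1, 88.3]
wrist_force: [-0.1, -4.8, -2.2]
opening: 0.0003
```

Request:
move_arm --commands '[{"claw": -1, "travel": [0.4, 0, -0.2], "turn": 0}, {"claw": -1, "travel": [0, 0.0, 0], "turn": 0}]'

```text
time: 7.85
ee_pos: [0.4624, 0.1378, 0.3711]
tcp_rot: [180.0, -0.1, 88.3]
wrist_force: [-0.2, 0.5, -0.1]
opening: 0.0003
```

```bash
python3 - <<'E'
from h import *
im,p=snap('side','side9.png');im2,p=snap('scene','scene9.png')
f=lambda a:cv2.resize(a,None,fx=3.5,fy=3.5,interpolation=cv2.INTER_CUBIC)
cv2.imwrite('pics/z9.png',np.hstack([f(im[100:260,170:280]),f(im2[110:270,180:290])]))
print(status.get_obs()['ee_pos'])
E
```

```text
[0.4624129  0.13743069 0.37096809]
```

View pics/z9.png

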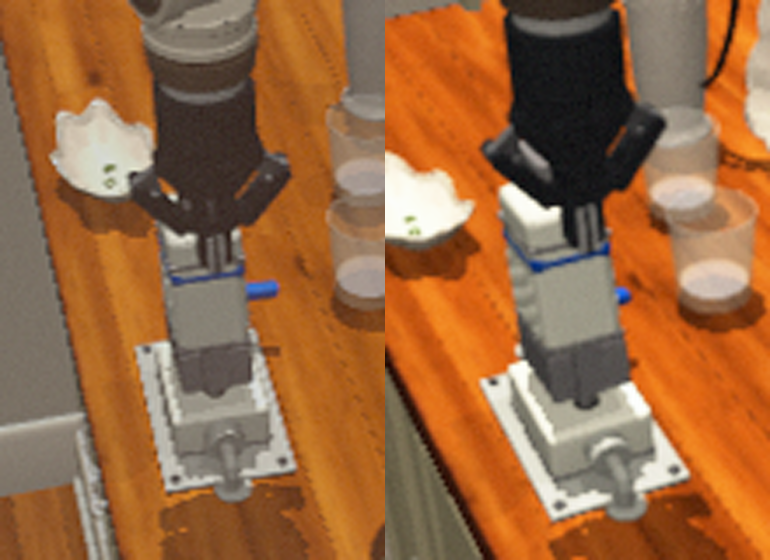

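Request:
move_arm --commands '[{"claw": -1, "travel": [-1.5, 0, -0.5], "turn": 0}, {"claw": -1, "travel": [-1.5, 0.0, -3.5], "turn": 0}, {"claw": -1, "travel": [0, 0, -4], "turn": 0}, {"claw": -1, "travel": [0, 0, -2], "turn": 0}, {"claw": -1, "travel": [4, 0, 0], "turn": 0}]'

```text
time: 8.37
ee_pos: [0.4625, 0.1434, 0.4765]
tcp_rot: [179.6, -0.1, 88.0]
wrist_force: [1.2, -0.2, -1.0]
opening: 0.0
```

Request:
move_arm --commands '[{"claw": -1, "travel": [4, 0, 0], "turn": 0}, {"claw": -1, "travel": [4, 0, 0], "turn": 0}, {"claw": -1, "travel": [4, 0, 0], "turn": 0}, {"claw": -1, "travel": [1, 0, 0], "turn": 0}, {"claw": -1, "travel": [0, 0, 3], "turn": 0}]'

```text
time: 8.78
ee_pos: [0.4664, 0.2799, 0.4446]
tcp_rot: [179.7, -0.3, 88.5]
wrist_force: [0.9, -0.2, 0.9]
opening: 0.0001
```

Request:
move_arm --commands '[{"claw": -1, "travel": [0, 0, 4], "turn": 0}, {"claw": -1, "travel": [0, 0, 3.2], "turn": 0}, {"claw": -1, "travel": [0, 0, 0], "turn": 0}]'

```text
time: 9.03
ee_pos: [0.4655, 0.2765, 0.3617]
tcp_rot: [-179.5, 0.3, 88.3]
wrist_force: [-0.9, 0.3, -0.5]
opening: -0.0004
```

```bash
python3 - <<'E'
from h import *
im,p=snap('side','side10.png');im2,p=snap('scene','scene10.png')
f=lambda a:cv2.resize(a,None,fx=3.5,fy=3.5,interpolation=cv2.INTER_CUBIC)
cv2.imwrite('pics/z10.png',np.hstack([f(im[100:260,170:280]),f(im2[110:270,180:290])]))
print(status.get_obs()['ee_pos'])
E
```

```text
[0.46628028 0.27667977 0.3690721 ]
```

View pics/z10.png

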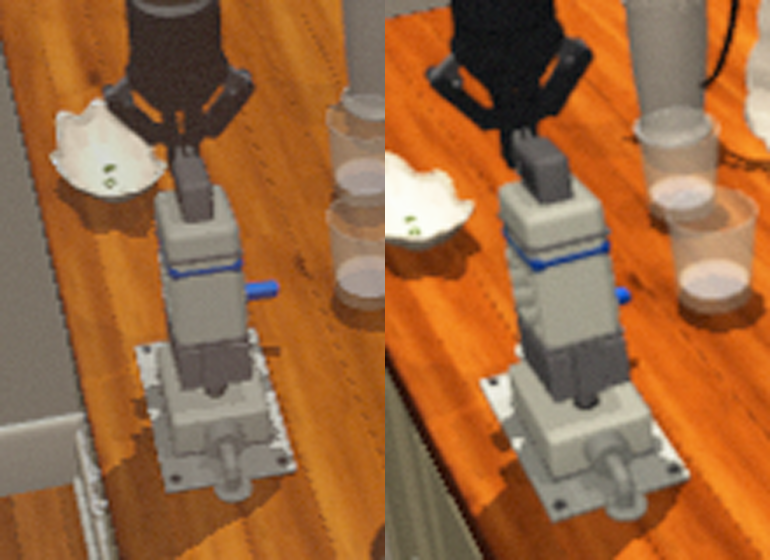

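Request:
move_arm --commands '[{"claw": -1, "travel": [-1.2, -0.2, 0.4], "turn": 0}, {"claw": -1, "travel": [-0.8, 0.0, 0], "turn": 0}, {"claw": -1, "travel": [-0.4, 0, 0], "turn": 0}, {"claw": -1, "travel": [-0.4, 0, 0], "turn": 0}]'

```text
time: 9.47
ee_pos: [0.4641, 0.2492, 0.3678]
tcp_rot: [179.8, -0.3, 88.3]
wrist_force: [-0.5, 9.5, 6.1]
opening: 0.0002
```

Request:
move_arm --commands '[{"claw": -1, "travel": [-0.4, 0, -0.1], "turn": 0}, {"claw": -1, "travel": [-0.3, 0.0, -0.1], "turn": 0}]'

```text
time: 9.63
ee_pos: [0.4638, 0.2419, 0.369]
tcp_rot: [179.8, -0.1, 88.3]
wrist_force: [-0.7, -0.4, 0.6]
opening: -0.0002
```

Request:
move_arm --commands '[{"claw": -1, "travel": [-0.3, 0, -0.2], "turn": 0}, {"claw": -1, "travel": [-0.3, 0.0, -0.2], "turn": 0}]'

```text
time: 9.8
ee_pos: [0.4634, 0.2357, 0.3714]
tcp_rot: [180.0, 0.0, 88.3]
wrist_force: [-0.4, 0.6, -0.1]
opening: 0.0002
```

```bash
python3 - <<'E'
from h import *
im,p=snap('side','side11.png');im2,p=snap('scene','scene11.png')
f=lambda a:cv2.resize(a,None,fx=3.5,fy=3.5,interpolation=cv2.INTER_CUBIC)
cv2.imwrite('pics/z11.png',np.hstack([f(im[100:260,170:280]),f(im2[110:270,180:290])]))
print(status.get_obs()['ee_pos'])
E
```

```text
[0.46339128 0.23567672 0.37134513]
```

View pics/z11.png

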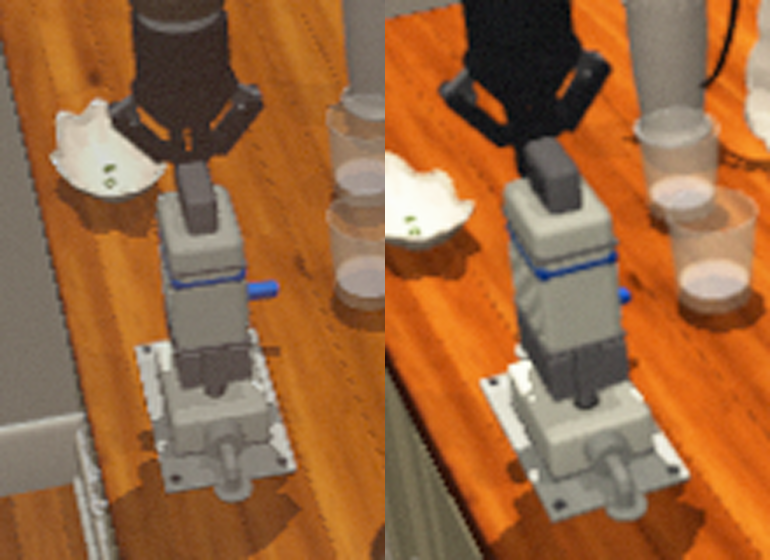

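Request:
move_arm --commands '[{"claw": -1, "travel": [2, 0, 0], "turn": 0}, {"claw": -1, "travel": [2, 0.0, -2], "turn": 0}, {"claw": -1, "travel": [0, 0, -4], "turn": 0}, {"claw": -0.3, "travel": [0, 0, -4], "turn": 0}, {"claw": 0.1, "travel": [0, 0, -3], "turn": 0}]'

```text
time: 10.32
ee_pos: [0.464, 0.2761, 0.5034]
tcp_rot: [179.9, -0.0, 88.3]
wrist_force: [0.5, 0.1, 1.1]
opening: 0.0231
```

```bash
cat >> h.py <<'E'
def T(o,yaw,P):
    P=np.atleast_2d(P)/1e3; c,s=np.cos(yaw),np.sin(yaw)
    return np.c_[o[0]+P[:,0]*c-P[:,1]*s,o[1]+P[:,0]*s+P[:,1]*c,P[:,2]+(o[2] if len(o)>2 else 0)]
def box(im,p,o,yaw,hx,hy,z0,z1,col,S):
    c=[(sx*hx,sy*hy,z) for z in (z0,z1) for sx,sy in((1,1),(1,-1),(-1,-1),(-1,1))]
    u=np.round(proj(p,T(o,yaw,c))*S*16).astype(int)
    for i in range(4):
        for a,b in((i,(i+1)%4),(i+4,(i+1)%4+4),(i,i+4)): cv2.line(im,tuple(u[a]),tuple(u[b]),col,1,cv2.LINE_AA,4)
E
python3 - <<'E'
from h import *
out=[]
for n,(a,b) in {'side':(100,165),'scene':(110,175)}.items():
    im,p=snap(n,n+'12.png'); S=4
    im=cv2.resize(im,None,fx=S,fy=S,interpolation=cv2.INTER_CUBIC)
    o=[.461,.179];yw=-.03
    box(im,p,o,yw,42,55,8,48,(0,255,0),S)
    box(im,p,o,yw,31,42,48+18,48+168,(0,0,255),S)
    box(im,p,o,yw,13,28,48+168,48+202,(255,0,255),S)
    out.append(im[a*S:(a+150)*S,b*S:(b+98)*S])
cv2.imwrite('pics/z12.png',np.hstack(out)); print(status.get_obs())
E
```

```text
{'time': 10.4167, 'q': array([ 3.07364462e+01,  7.11509282e+00,  2.39701817e+01,  1.06445368e+02,
       -8.45395909e-03,  1.22426979e+02]), 'qd': array([-0.1462426 ,  0.43408818, -6.85787266, -4.11856524,  0.03793129,
       -0.06621389]), 'joint_efforts': array([ 1.19208042e-01, -5.05633879e+01,  4.55402827e+01,  1.13865227e+00,
        6.59616664e-03, -1.67506354e-03]), 'ee_pos': array([0.46407616, 0.27592853, 0.50594784]), 'tcp_rot': array([179.6496298 ,  -0.21256536,  88.31008718]), 'wrist_force': array([ 0.58688718,  0.12506917, -0.43921042]), 'torque': array([-0.01731455,  0.00056927,  0.02937701]), 'opening': 0.03851381423801708}
```

View pics/z12.png

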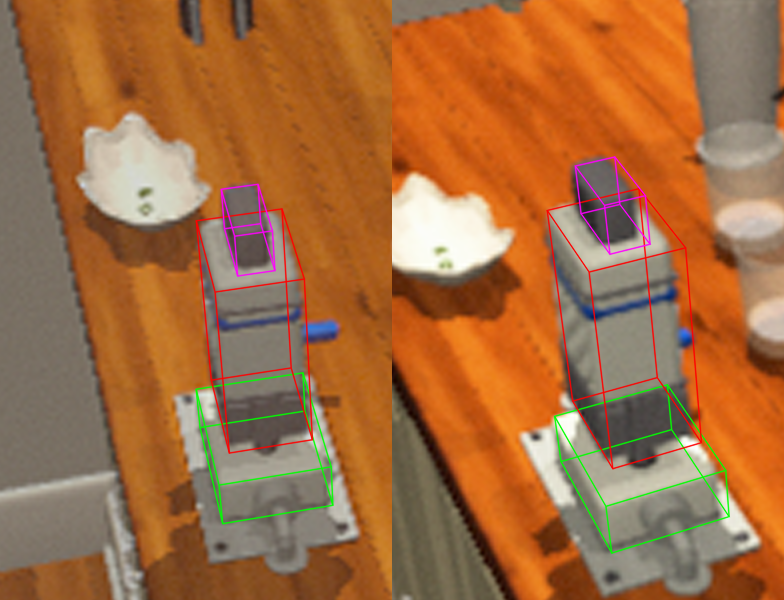

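```bash
python3 - <<'E'
from h import *
np.set_printoptions(precision=4,suppress=True)
im,p=snap('wrist','w13.png'); S=2
im=cv2.resize(im,None,fx=S,fy=S,interpolation=cv2.INTER_CUBIC);g=im.copy()
o=[.461,.180];yw=-.03
box(im,p,o,yw,42,55,8,48,(0,255,0),S)
box(im,p,o,yw,31,42,48+18,48+168,(0,0,255),S)
box(im,p,o,yw,13,28,48+168,48+202,(255,0,255),S)
cv2.imwrite('pics/z13.png',np.hstack([g[300:760,380:720],im[300:760,380:720]])); print(status.get_obs()['ee_pos'],p['xyz'])
E
```

```text
[0.4645 0.2761 0.5031] [0.4666 0.3501 0.4752]
```

View pics/z13.png

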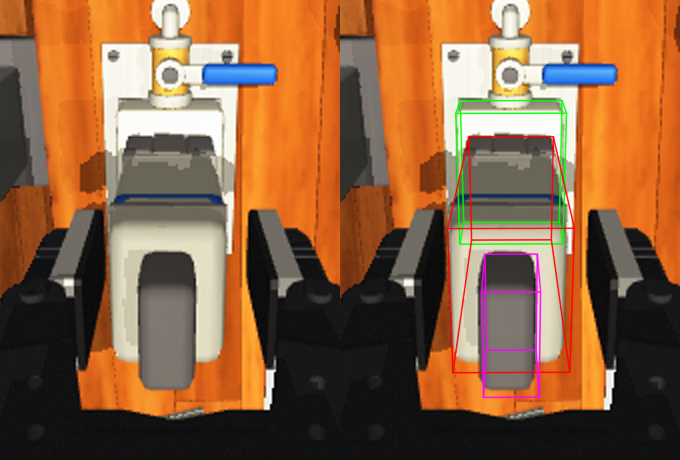

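Request:
move_arm --commands '[{"claw": 0.5, "travel": [-3.5, -0.2, 0], "turn": 0}, {"claw": 0.5, "travel": [-3.5, 0, 0], "turn": 0}, {"claw": 0.5, "travel": [-2.4, 0, 0], "turn": 0}, {"claw": 0.5, "travel": [0, 0, 3], "turn": 0}, {"claw": 0.5, "travel": [0, 0, 0], "turn": 0}]'

```text
time: 10.88
ee_pos: [0.4596, 0.1809, 0.4651]
tcp_rot: [-179.6, 0.2, 88.2]
wrist_force: [-1.1, 1.3, -1.5]
opening: 0.0641
```

```bash
python3 - <<'E'
from h import *
print(status.get_obs()['ee_pos'],status.get_obs()['opening'])
im,p=snap('wrist','w14.png');snap('side','s14.png')
E
```

```text
[0.45964379 0.18092062 0.46508198] 0.06409618688944221
```

View pics/w14.png

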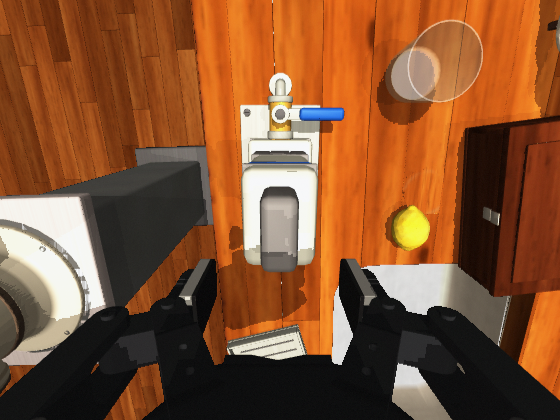

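Request:
move_arm --commands '[{"claw": 0.5, "travel": [0, 0, 2.5], "turn": 0}, {"claw": 0.5, "travel": [0, 0, 2], "turn": 0}, {"claw": 0.5, "travel": [0, 0, 1.5], "turn": 0}, {"claw": 0.5, "travel": [0, 0, 0], "turn": 0}, {"claw": 0.5, "travel": [0, 0, 0], "turn": 0}]'

```text
time: 11.4
ee_pos: [0.4597, 0.1828, 0.4114]
tcp_rot: [-180.0, 0.0, 88.4]
wrist_force: [-0.7, -0.3, -0.3]
opening: 0.064
```

Request:
move_arm --commands '[{"claw": 0.5, "travel": [0, 0, 1.5], "turn": 0}, {"claw": 0, "travel": [0, 0, 0], "turn": 0}, {"claw": -0.2, "travel": [0, 0, 0], "turn": 0}, {"claw": -1, "travel": [0, 0, 0], "turn": 0}, {"claw": -1, "travel": [0, 0, 0], "turn": 0}]' --squeeze 60

```text
time: 11.82
ee_pos: [0.4597, 0.1822, 0.3973]
tcp_rot: [179.9, -0.0, 88.3]
wrist_force: [-1.4, 0.1, 5.9]
opening: 0.025
```

Request:
move_arm --commands '[{"claw": -1, "travel": [0, 0, 0], "turn": 0}, {"claw": -1, "travel": [0, 0, 0], "turn": 0}, {"claw": -1, "travel": [0, 0, 0], "turn": 0}]'

```text
time: 12.07
ee_pos: [0.4596, 0.1822, 0.397]
tcp_rot: [179.9, -0.1, 88.3]
wrist_force: [-2.1, 0.7, 5.7]
opening: 0.0253
```

Request:
move_arm --commands '[{"claw": -1, "travel": [0, 0, -0.7], "turn": 0}, {"claw": -1, "travel": [0, 0, -1], "turn": 0}, {"claw": -1, "travel": [0, 0, -1], "turn": 0}, {"claw": -1, "travel": [0, 0, -1], "turn": 0}, {"claw": -1, "travel": [0, 0, -1], "turn": 0}]'

```text
time: 12.48
ee_pos: [0.4597, 0.1821, 0.444]
tcp_rot: [180.0, -0.0, 88.3]
wrist_force: [-0.1, -0.1, -3.3]
opening: 0.0253
```

Request:
move_arm --commands '[{"claw": -1, "travel": [0, 0, -1], "turn": 0}, {"claw": -1, "travel": [0, 0, -1], "turn": 0}, {"claw": -1, "travel": [0, 0, 0], "turn": 0}]'

```text
time: 12.73
ee_pos: [0.4597, 0.1821, 0.4653]
tcp_rot: [179.8, -0.1, 88.3]
wrist_force: [0.2, 0.7, -2.1]
opening: 0.0251
```

```bash
python3 - <<'E'
from h import *
np.set_printoptions(precision=4,suppress=True)
out=[]
for n,(a,b) in {'side':(60,165),'scene':(90,175)}.items():
    im,p=snap(n,n+'15.png'); S=3
    im=cv2.resize(im,None,fx=S,fy=S,interpolation=cv2.INTER_CUBIC)
    out.append(im[a*S:(a+195)*S,b*S:(b+130)*S])
cv2.imwrite('pics/z15.png',np.hstack(out)); print(status.get_obs()['ee_pos'])
E
```

```text
[0.4598 0.1822 0.4631]
```

View pics/z15.png

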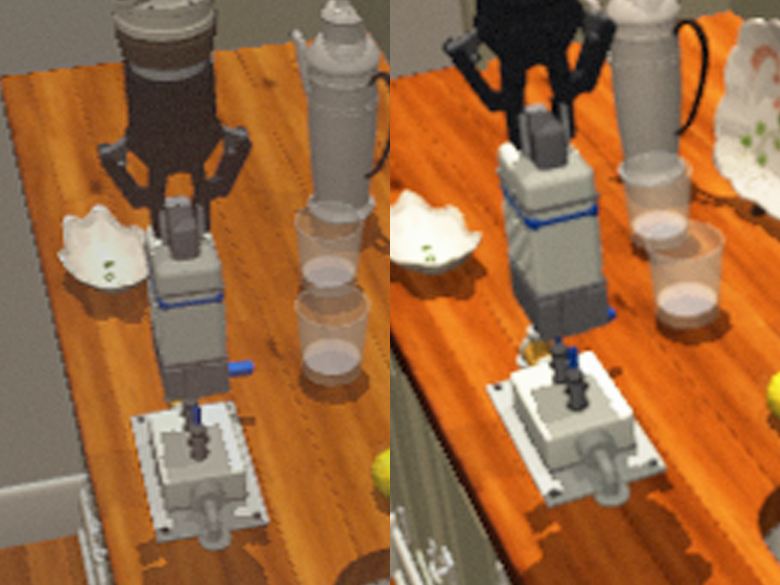

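Request:
move_arm --commands '[{"claw": -1, "travel": [-1, 0, 0], "turn": 0}, {"claw": -1, "travel": [-1.5, 0, 0], "turn": 0}, {"claw": -1, "travel": [-2, 0, 0], "turn": 0}, {"claw": -1, "travel": [-2.5, -0.2, 0], "turn": 0}, {"claw": -1, "travel": [-2.5, -0.2, 0], "turn": 0}]'

```text
time: 13.25
ee_pos: [0.4526, 0.0861, 0.4619]
tcp_rot: [-179.9, 0.0, 88.3]
wrist_force: [1.3, 0.1, -3.5]
opening: 0.0256
```

Request:
move_arm --commands '[{"claw": -1, "travel": [-2.5, -0.2, 0], "turn": 0}, {"claw": -1, "travel": [-2.5, 0, 0], "turn": 0}, {"claw": -1, "travel": [-2.5, 0, 0], "turn": 0}, {"claw": -1, "travel": [-2.5, 0, 0], "turn": 0}, {"claw": -1, "travel": [-2.5, 0, 0], "turn": 0}]'

```text
time: 13.67
ee_pos: [0.4466, -0.0392, 0.4621]
tcp_rot: [-180.0, 0.0, 88.3]
wrist_force: [0.9, 0.4, -3.3]
opening: 0.0251
```

Request:
move_arm --commands '[{"claw": -1, "travel": [-2.5, 0, 0], "turn": 0}, {"claw": -1, "travel": [-2.5, 0, 0], "turn": 0}, {"claw": -1, "travel": [-2.5, 0, 0], "turn": 0}, {"claw": -1, "travel": [-2.5, 0, 0], "turn": 0}, {"claw": -1, "travel": [-2, 0, 0], "turn": 0}]'

```text
time: 14.08
ee_pos: [0.4429, -0.1595, 0.462]
tcp_rot: [-179.9, 0.0, 88.3]
wrist_force: [-0.3, -0.7, -3.1]
opening: 0.0252
```

Request:
move_arm --commands '[{"claw": -1, "travel": [-1.5, 0, 0], "turn": 0}, {"claw": -1, "travel": [-0.7, 0, 0], "turn": -3}, {"claw": -1, "travel": [0, 0, 0], "turn": -4}, {"claw": -1, "travel": [0, 0, 0], "turn": -4}, {"claw": -1, "travel": [0, 0, 0], "turn": -4}]'

```text
time: 14.5
ee_pos: [0.4425, -0.1802, 0.462]
tcp_rot: [-179.9, -0.0, 103.5]
wrist_force: [0.3, 1.0, -2.8]
opening: 0.0252
```

```bash
python3 - <<'E'
from h import *
np.set_printoptions(precision=4,suppress=True)
s=status.get_obs();print(s['ee_pos'],s['tcp_rot'],s['wrist_force'],s['time'])
out=[]
for n,(a,b) in {'side':(150,165),'scene':(190,210)}.items():
    im,p=snap(n,n+'16.png'); S=3
    im=cv2.resize(im,None,fx=S,fy=S,interpolation=cv2.INTER_CUBIC)
    box(im,p,[.4425,-.181],.243,65,87.5,0,20,(0,255,0),S)
    out.append(im[a*S:(a+195)*S,b*S:(b+130)*S])
cv2.imwrite('pics/z16.png',np.hstack(out)); 
E
```

```text
[ 0.4425 -0.1802  0.462 ] [-179.9385   -0.0357  103.4557] [ 0.31    1.0218 -2.8284] 14.5
```

View pics/z16.png

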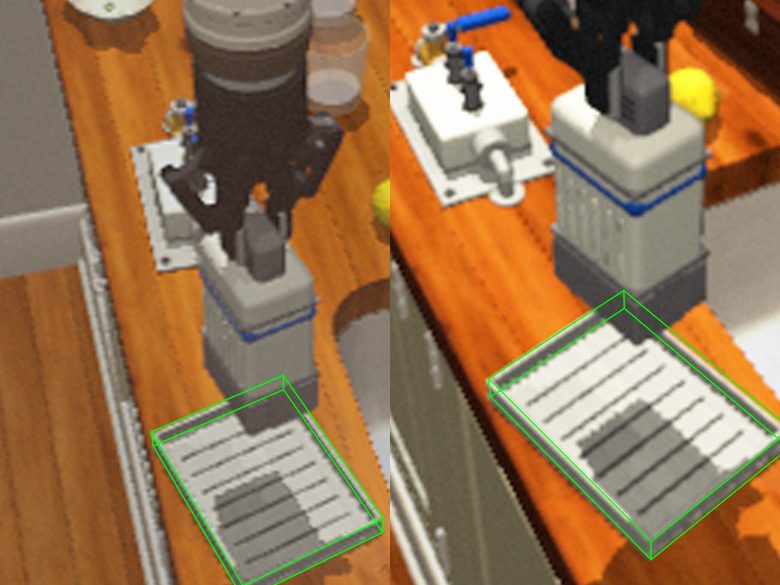

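Request:
move_arm --commands '[{"claw": -1, "travel": [0, 0, 1.5], "turn": 0}, {"claw": -1, "travel": [0, 0, 2.5], "turn": 0}, {"claw": -1, "travel": [0, 0, 2.5], "turn": 0}, {"claw": -1, "travel": [0, 0, 2], "turn": 0}, {"claw": -1, "travel": [0, 0, 1], "turn": 0}]'

```text
time: 15.02
ee_pos: [0.4423, -0.1795, 0.3646]
tcp_rot: [-179.8, -0.1, 103.2]
wrist_force: [-0.2, 0.3, -3.4]
opening: 0.0248
```

Request:
move_arm --commands '[{"claw": -1, "travel": [0, 0, 0.8], "turn": 0}, {"claw": -1, "travel": [0, 0, 0.5], "turn": 0}, {"claw": -1, "travel": [0, 0, 0], "turn": 0}, {"claw": -1, "travel": [0, 0, 0], "turn": 0}]'

```text
time: 15.35
ee_pos: [0.443, -0.1796, 0.3555]
tcp_rot: [180.0, 0.0, 103.3]
wrist_force: [0.4, 0.8, -3.2]
opening: 0.025
```

```bash
python3 - <<'E'
from h import *
np.set_printoptions(precision=4,suppress=True)
s=status.get_obs();print(s['ee_pos'],s['tcp_rot'],s['wrist_force'],s['time'])
out=[]
for n,(a,b) in {'side':(150,165),'scene':(190,210)}.items():
    im,p=snap(n,n+'17.png'); S=3
    im=cv2.resize(im,None,fx=S,fy=S,interpolation=cv2.INTER_CUBIC)
    box(im,p,[.4425,-.181],.243,31,42,s['ee_pos'][2]*1000-331,s['ee_pos'][2]*1000-181,(0,255,0),S)
    out.append(im[a*S:(a+195)*S,b*S:(b+130)*S])
cv2.imwrite('pics/z17.png',np.hstack(out)); 
E
```

```text
[ 0.443  -0.1796  0.3555] [179.9566   0.0323 103.2766] [ 0.3512  0.8257 -3.1708] 15.35
```

View pics/z17.png

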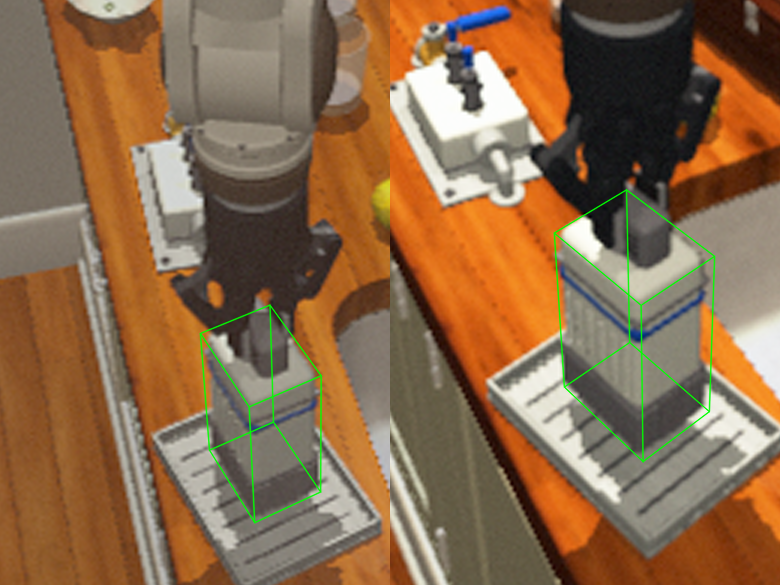

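Request:
move_arm --commands '[{"claw": -1, "travel": [0, 0, 0.6], "turn": 0}, {"claw": -1, "travel": [0, 0, 0.6], "turn": 0}, {"claw": -1, "travel": [0, 0, 0.3], "turn": 0}, {"claw": -1, "travel": [0, 0, 0], "turn": 0}]'

```text
time: 15.78
ee_pos: [0.4428, -0.1795, 0.3386]
tcp_rot: [-179.9, -0.1, 103.3]
wrist_force: [0.0, -0.1, -3.0]
opening: 0.0249
```

Request:
move_arm --commands '[{"claw": -1, "travel": [0, 0, 0.2], "turn": 0}, {"claw": -1, "travel": [0, 0, 0.2], "turn": 0}, {"claw": -1, "travel": [0, 0, 0], "turn": 0}]'

```text
time: 16.03
ee_pos: [0.4429, -0.1795, 0.3353]
tcp_rot: [-180.0, -0.0, 103.3]
wrist_force: [0.6, -0.8, -3.1]
opening: 0.0254
```

Request:
move_arm --commands '[{"claw": -1, "travel": [0, 0, 0.15], "turn": 0}, {"claw": -1, "travel": [0, 0, 0], "turn": 0}]'

```text
time: 16.2
ee_pos: [0.4429, -0.1796, 0.334]
tcp_rot: [-180.0, -0.0, 103.3]
wrist_force: [-0.1, -0.1, -3.6]
opening: 0.0249
```

Request:
move_arm --commands '[{"claw": -1, "travel": [0, 0, 0.15], "turn": 0}, {"claw": -1, "travel": [0, 0, 0], "turn": 0}]'

```text
time: 16.37
ee_pos: [0.4429, -0.1796, 0.3325]
tcp_rot: [-180.0, -0.0, 103.3]
wrist_force: [-0.2, 0.5, -4.0]
opening: 0.0251
```

Request:
move_arm --commands '[{"claw": -1, "travel": [0, 0, 0.15], "turn": 0}, {"claw": -1, "travel": [0, 0, 0], "turn": 0}]'

```text
time: 16.53
ee_pos: [0.4428, -0.1795, 0.3325]
tcp_rot: [179.9, 0.1, 103.3]
wrist_force: [-2.4, 1.2, 5.8]
opening: 0.0248
```

Request:
move_arm --commands '[{"claw": -1, "travel": [0, 0, 0.15], "turn": 0}, {"claw": -1, "travel": [0, 0, 0], "turn": 0}]'

```text
time: 16.7
ee_pos: [0.4426, -0.1795, 0.3324]
tcp_rot: [179.9, 0.1, 103.3]
wrist_force: [-5.7, 1.4, 16.4]
opening: 0.0253
```

Request:
move_arm --commands '[{"claw": -1, "travel": [0, 0, -0.2], "turn": 0}, {"claw": -0.2, "travel": [0, 0, 0], "turn": 0}, {"claw": 0.1, "travel": [0, 0, 0], "turn": 0}, {"claw": 0.3, "travel": [0, 0, 0], "turn": 0}, {"claw": 0.3, "travel": [0, 0, 0], "turn": 0}]'

```text
time: 17.12
ee_pos: [0.443, -0.1796, 0.3316]
tcp_rot: [-180.0, -0.0, 103.3]
wrist_force: [1.0, 0.7, -0.4]
opening: 0.0556
```

Request:
move_arm --commands '[{"claw": 0.3, "travel": [0, 0, -1], "turn": 0}, {"claw": 0.3, "travel": [0, 0, -2], "turn": 0}, {"claw": 0.3, "travel": [0, 0, -3], "turn": 0}, {"claw": 0.3, "travel": [0, 0, -4], "turn": 0}, {"claw": 0.3, "travel": [0, 0, -4], "turn": 0}]'

```text
time: 17.53
ee_pos: [0.4424, -0.1794, 0.4734]
tcp_rot: [-180.0, -0.0, 103.3]
wrist_force: [-0.1, -0.2, 0.4]
opening: 0.0551
```

```bash
python3 - <<'E'
from h import *
np.set_printoptions(precision=4,suppress=True)
s=status.get_obs();print(s['ee_pos'],s['tcp_rot'],s['wrist_force'],s['time'])
out=[]
for n,(a,b) in {'side':(150,165),'scene':(190,210)}.items():
    im,p=snap(n,n+'18.png'); S=3
    im=cv2.resize(im,None,fx=S,fy=S,interpolation=cv2.INTER_CUBIC)
    box(im,p,[.4425,-.181],.243,31,42,4,154,(0,255,0),S)
    out.append(im[a*S:(a+195)*S,b*S:(b+130)*S])
cv2.imwrite('pics/z18.png',np.hstack(out)); 
E
```

```text
[ 0.4424 -0.1794  0.4734] [-179.9633   -0.0268  103.2986] [-0.1294 -0.2347  0.4257] 17.5333
```

View pics/z18.png

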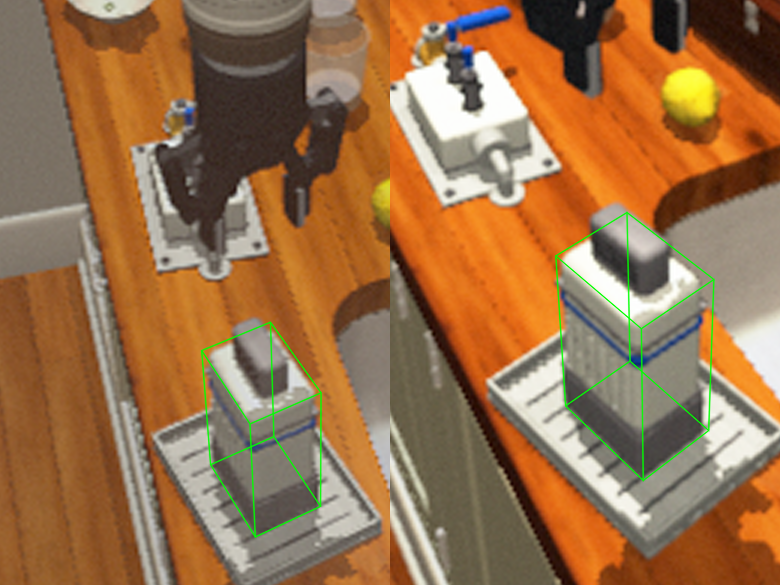

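View pics/scene18.png

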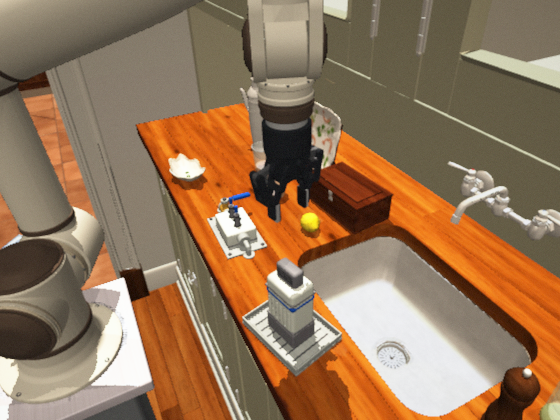

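```bash
python3 - <<'E'
from h import *
im,p=snap('scene','s19.png'); S=6
im=cv2.resize(im,None,fx=S,fy=S,interpolation=cv2.INTER_CUBIC)
box(im,p,[.4625+.05,.2655-.0015],-.03,27,7.5,54,66,(0,255,0),S)
cv2.imwrite('pics/z19.png',im[180*S:230*S,205*S:285*S])
E
```

```text
(no output)
```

View pics/z19.png

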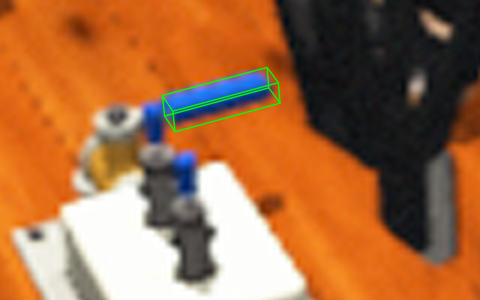

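The picture shows the lever lying along the modelled shut position, within the same few-pixel calibration offset seen elsewhere. Everything is clear of the robot.

```bash
python3 -c "
from workcell import bot; print(bot.job_done())"
```

```text
the job is handed in; nothing more can be done
None
```

The job is handed in, and by my own checks every step was done. It reported no verdict, so I can't confirm how it was judged.

- **Valve:** I pushed the blue lever to its stop, where it held against about 26 N. Before the hand-in, a camera overlay still showed it along the shut position.
- **Rocking:** Three pushes (left, right, left) freed the cartridge. The first raised only the left side, by about 12 mm. After the last one it stood level, about 18 mm up on both sides.
- **Placing:** I gripped the fin, lifted the cartridge clear and lowered it into the tray until it touched the floor. After release it stands upright within a few mm of the tray's middle.
- **Left alone:** The robot is clear of everything. The lemon looks unmoved. The gripper hid the glasses in the last pictures, but earlier ones showed them in place and the arm never went near them.
- **Disagreement:** Modelled outlines sat about 2 pixels (a few mm) off in the scene and side views. The offset was about the same for the base and the cartridge, so I put it down to calibration and my position estimate.

It took about 17.6 s of the 70 s allowed.

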